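Hang the parts bin on the bench cleat

ROBOT

A 7-joint arm with a two-finger parallel gripper is mounted at the origin on the work surface. World frame = base frame: x ahead of the robot, y to its left, z up, the work surface at z = 0. Lengths are in m, angles in rad, forces in N, time in s.
With the tool pointing down it reaches from about 0.425 to 0.825 m from the base axis. Payload 3.6 kg.
Tool frame: the origin (TCP) lies on the centre line of the jaws, within the pads' length; the fingertips stand 14 mm ahead of it and the grasp point (between the pads) lies 5 mm behind it; z points along the fingers, y is the direction in which the jaws open and shut (so a half turn about z gives the same grasp; the last joint's range is limited). The gripper opens to 85 mm and grips with 20 to 120 N. Pads are 22 mm wide; open, the fingers measure 114 mm over their backs; the gripper's body (76 mm by 85 mm) begins 54 mm behind the grasp point. The pads swing forward as they close: fully open they stand 13 mm farther back than shut.
Start: joints at [-1.242, 0.615, -0.013, 1.423, 0.008, 1.103, -0.04], TCP at [0.226, 0.609, 0.245] pointing down, gripper open.
Joint ranges: [-3.12, 3.12], [-0.3, 2.06], [-1.34, 1.32], [0.26, 2.42], [-1.36, 4.5], [0.01, 1.98], [-2.84, 2.84]. Speed limits (rad/s): [2.79, 2.79, 3.14, 3.14, 3.14, 3.14, 3.14].

INTERFACE

Orientations are given as a 3x3 rotation matrix whose columns are the frame's x, y, z axes.
In Python, from workcell import read_state, optics, ticket gives the robot as it stands.
- The arm moves only by the tool carry_out, never from a script. Its argument "motion" is a list of rows, each an object of numbers: "dx", "dy", "dz": the shift along the tool's x, y, z in cm; "twist": the turn about the tool's z in rad. In form: [{"dx": .., "dy": .., "dz": .., "twist": ..}, ...]. A call has 1 to 12 rows; each row shifts and turns the commanded pose from where the row before left it, along the tool's axes as they then stand; what a row does not reach is not made up. A row lasts 1/10 s, in which the tool goes at most 50 mm and 8.59 degrees, less where a joint would pass 70% of its speed; a pose out of reach is approached as far as the arm can. A call with a gripper value outside its range is refused whole. "jaw" is the finger opening in cm, from 0 to 8.54, set as the call begins (left out, the last holds). The fingers move at their own pace and stop on an object; the grip force is fixed at half the most. Time passes only in rows, so rows that do not move let the fingers close. It gives the time, the measured TCP pose, the force and the opening at its end, in the units of the state.
- read_state(): the state, without advancing time (a new reading comes with each control period).
- optics.read_camera(name): name is "side" or "top"; returns the picture (420x560x3 uint8, blue, green, red); there is no depth.
- optics.camera_params(name): a dict with "intrinsics" (3x3 intrinsics, pixels), "dist" ([k1, k2, p1, p2, k3] as OpenCV has them; the pictures are not rectified), "position" and "rotation" of the camera in the world. Camera axes: x right, y down, z forward; pixel columns grow to the right and rows downward; lengths in m; the calibration is good to about 2 mm. A picture is of the moment at which its call begins. camera_params takes no time and is no camera call.
- ticket.close_job(): hands the job in, once; it reports no verdict.
The state is a dict: "clock": time; "q": joint angles; "qvel": joint speeds; "joint_efforts": joint torques, N m; "eef_pos": TCP position; "orientation": TCP orientation; "ft_force": force on the tool from outside, world axes, zero at the start; "wrist_torque": the same for the moment, N m; "opening": opening from 0.0 (shut) to 1.0 (fully open).
Only numpy, scipy, OpenCV 4.12 (cv2) and the standard library are available. Lean on these libraries where they do the work, as an engineer would, in place of code of your own. Each camera call takes 0.05 s, during which the arm holds its last target.

TASK

Lift the orange parts bin by its black handle, tip it so that its front is raised by about 30 degrees, and hook its slanted rear strip into the groove of the aluminium cleat on the grey panel, between the two red end caps. Then let the front swing down so that the bin hangs level and fully home with its rear feet against the panel, and let go. Work gently: lower it until you feel it seat (no pressing hard, no dropping), and leave the other things on the bench where they are.

Things in the scene. Friction and masses are not known exactly. Their poses are not given: they have to be found in the camera images.
- panel: Grey steel panel, fixed upright on the bench, 260 mm wide (x), 6 mm thick, 215 mm high. Origin: at bench height, foot of the middle of its face. x along the face, z up. The face looks to -y: there the bin has to hang; ribs and foot plate reach 86 mm behind, to +y. It carries an aluminium cleat, 200 mm long, centred, with red end caps (inner sides at x = -94 and +94 mm).
- slot_mid (a point): Point on the panel face, 155 mm above the bench, amid the slots in which the cleat is clamped (axes as the panel). The cleat was clamped by hand: its groove's floor is anywhere within 15 mm above or below this point, not measured; find it by feel. It does not give.
- groove_side (a point): Point on the panel face, as slot_mid but at x = +90 mm. The groove is the gap between panel face and the cleat's slat: 8 mm wide at its floor. The slat rises 16 mm from there, leaning out 30 degrees from vertical, so the mouth is 17 mm wide; the slat's outside reaches 22 mm from the face.
- bin: Orange open tub 110 (x) by 80 (y) by 85 mm high with a black handle over its middle; origin under the tub's centre, z up, +y to its rear (strip side), -y to its front. Steel bearings inside are fast; 0.3 to 0.6 kg, balanced within 6 mm under the handle. Hung, its axes are parallel to the panel's, x with x, y with y.
- bin_grip (a point): Centre of the bin's black handle, a flat upright bar 74 mm long (x), 14 mm thick (y), 36 mm high; 115 mm above the bin's underside; the bar's lower side is 12 mm above the tub's rim. Axes as the bin. Hung, this point is 67 mm from the panel face and 55 mm above the groove's floor.
- strip_edge (a point): Lower edge (middle) of the bin's steel rear strip, its tub-side corner, at y = +59, z = +60 mm from the bin's origin. Strip: 100 mm wide (x), 5 mm thick, 24 mm long, slanting rearwards and down at 30 degrees from vertical from a flange at the rim. Its other lower corner is 4.3 mm further rearwards, 2.5 mm higher. Hung, this edge is on the groove's floor, 8 mm from the face.
- bin_foot (a point): Rear end of the bin's two rear feet, midway between them (feet at x = -42 and +42 mm, 8 mm wide, 12 mm high), at y = +67, z = +6 mm from the bin's origin. On the way down the feet have to pass in front of the cleat, hence the tipping by 30 degrees. Hung, they bear against the panel face.
- coupling_mid (a point): Middle of a red shaft coupling standing on the bench, 60 mm across, 50 mm high. Leave it alone.
- can_mid (a point): Middle of a blue can standing on the bench, 60 mm across, 120 mm high. Leave it alone.
- wrench: Wrench lying on the bench, 170 mm long. Leave it alone.
Things that resemble listed ones, but are neither listed nor needed, are in the scene too. Several things have the shape of the bin; the one meant has the colours described above.

How it is judged:
By the outcome, as a careful person would: the job done as asked, in the order asked, and still so for the second after the job is handed in, with the robot touching nothing.
It also fails if it takes over 54 s, if anything falls off the work surface, if the arm or the gripper's body presses on something with over 40 N, if the wrist force passes 120 N, or if a joint passes its speed limit or range.

## Working session

There is one attempt and no reset: what is moved stays moved. The work goes in short steps, Python scripts to look and compute and a tool call to move; the robot and the scene stay as the last step left them, time stands still between calls to the robot, and variables do not carry over. Pictures are saved under pics/ and viewed, and the job is handed in when it is done.

Besides the shell and the picture viewer there is one more tool, called in YAML: its name, and indented under it one key for each argument. carry_out: Moves the arm, as the interface text tells. Its arguments: {"type":"object","properties":{"motion":{"type":"array","items":{"type":"object","properties":{"dx":{"type":"number"},"dy":{"type":"number"},"dz":{"type":"number"},"twist":{"type":"number"}}}},"jaw":{"type":"number"}},"required":["motion"]}

```bash
ls; mkdir -p pics
python3 - <<'E'
from workcell import read_state, optics, ticket
import cv2, numpy as np
s=read_state(); print(s)
for n in ("side","top"):
    cv2.imwrite(f"pics/{n}0.png",optics.read_camera(n)); p=optics.camera_params(n)
    for k,v in p.items(): print(n,k,np.array(v).round(4).tolist())
E
```

```text
pics
{'clock': 0.0, 'q': array([-1.24251156,  0.61594749, -0.01263621,  1.42497186,  0.00810081,
        1.10340174, -0.04041012]), 'qvel': array([-0.0003809 ,  0.00011322,  0.00021293, -0.00080882, -0.00094011,
        0.0016037 , -0.00043984]), 'joint_efforts': array([-5.97502003e-05, -4.69213235e+01,  2.59340387e-01, -1.71032470e+01,
        1.00174404e-02,  9.52785689e-03, -8.46963758e-06]), 'eef_pos': array([0.22551964, 0.60881003, 0.24409553]), 'orientation': array([[-9.37746826e-01,  3.47318410e-01, -9.01925665e-04],
       [ 3.47319580e-01,  9.37743435e-01, -2.52196514e-03],
       [-3.01500516e-05, -2.67822125e-03, -9.99996413e-01]]), 'ft_force': array([-0.42159501, -0.55302149, -0.51021953]), 'wrist_torque': array([-0.01303667,  0.03578074, -0.00733522]), 'opening': 0.9983182701928772}
side intrinsics [[506.8121, 0.0, 280.1574], [0.0, 506.8121, 208.533], [0.0, 0.0, 1.0]]
side dist [-0.1844, 0.0, 0.0, 0.0, 0.0]
side position [0.1933, -0.8928, 1.1198]
side rotation [[0.8784, -0.3536, 0.3216], [-0.4779, -0.6504, 0.5904], [0.0004, -0.6723, -0.7403]]
top intrinsics [[491.7361, 0.0, 281.6467], [0.0, 491.7361, 209.6729], [0.0, 0.0, 1.0]]
top dist [0.0451, 0.0, 0.0, 0.0, 0.0]
top position [0.4774, -0.1176, 1.1533]
top rotation [[0.0021, -0.9917, 0.1288], [-0.9998, 0.0004, 0.0193], [-0.0191, -0.1288, -0.9915]]
```

View pics/side0.png

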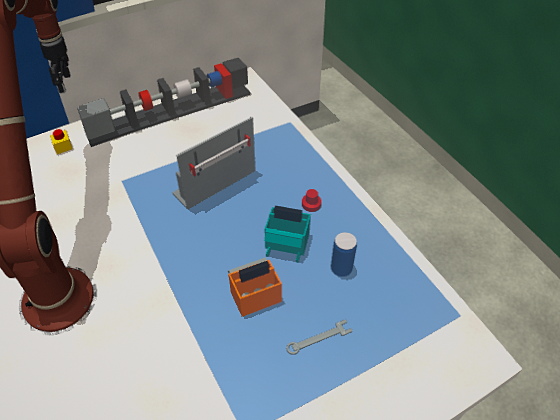

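View pics/top0.png

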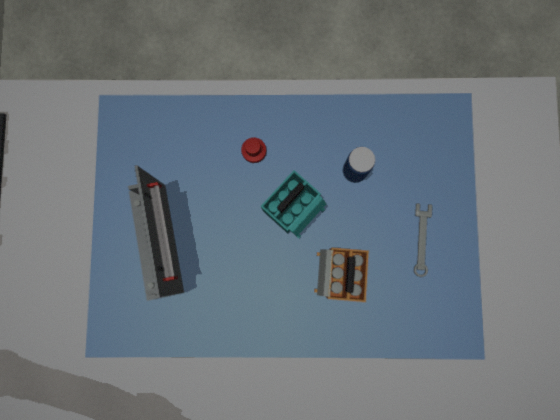

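Two objects have the bin's shape: a teal one (side 287,228; top 293,204) and an orange one with a black handle (side 255,288; top 345,275). The orange one fits. I'll confirm with enlarged crops.

Run:
```python
import cv2, numpy as np
t=cv2.imread("pics/top0.png"); s=cv2.imread("pics/side0.png")
f=lambda im,x,y,w,h,k:cv2.resize(im[y:y+h,x:x+w],None,fx=k,fy=k,interpolation=cv2.INTER_CUBIC)
cv2.imwrite("pics/c1.png",np.hstack([f(t,305,235,75,75,5),f(s,220,250,75,75,5)]))
cv2.imwrite("pics/c2.png",np.hstack([f(t,115,160,80,145,4),f(s,165,110,110,145,4)]))
```

```text
(no output)
```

View pics/c1.png

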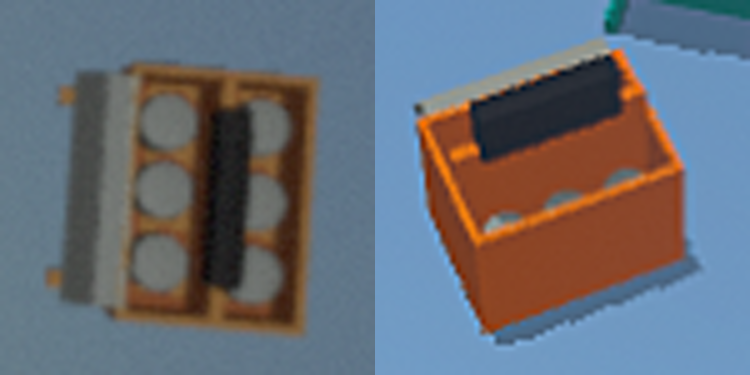

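View pics/c2.png

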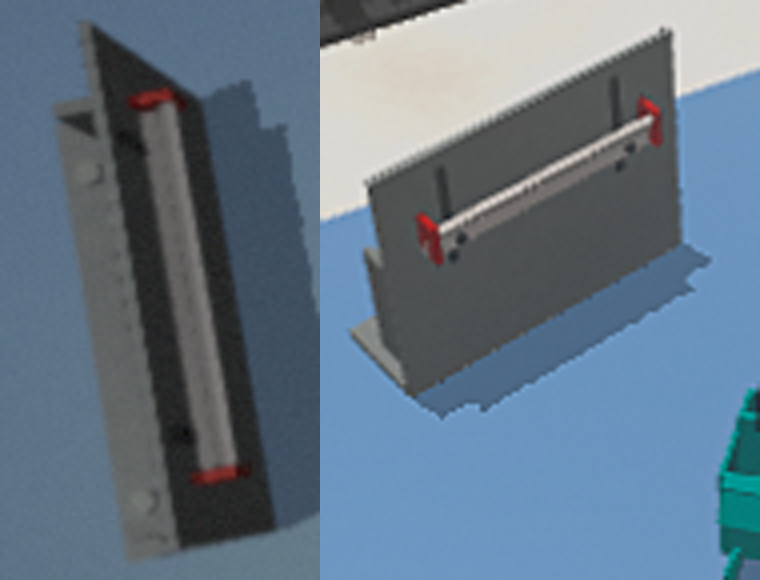

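The crops confirm it: the orange tub has the black handle and its grey strip and feet point left in the top view (world +y), towards the panel. The panel face looks right, towards the bin. The tool can only twist about its vertical axis, so it cannot tip the bin itself. I'll grip the handle by its ends so the bin can pivot between the pads. Measuring now.

```bash
cat > h.py <<'E'
import cv2, numpy as np, json
try:
    from workcell import read_state, optics, ticket
except Exception as e: pass
def cam(n):
    p=optics.camera_params(n); return {k:np.array(v,float) for k,v in p.items()}
def ray(n,uv):
    p=cam(n); q=cv2.undistortPoints(np.array(uv,float).reshape(-1,1,2),p['intrinsics'],p['dist']).reshape(-1,2)
    d=np.c_[q,np.ones(len(q))]@p['rotation'].T
    return p['position'],d
def onz(n,uv,z):
    o,d=ray(n,uv); return o+d*((z-o[2])/d[:,2])[:,None]
def proj(n,X):
    p=cam(n);R=p['rotation'].T
    r,_=cv2.projectPoints(np.array(X,float).reshape(-1,1,3),cv2.Rodrigues(R)[0],-R@p['position'],p['intrinsics'],p['dist']); return r.reshape(-1,2)
def tri(uvs,uvt):
    o1,d1=ray('side',uvs);o2,d2=ray('top',uvt);out=[]
    for a,b in zip(d1,d2):
        t=np.linalg.lstsq(np.c_[a,-b],o2-o1,rcond=None)[0];P=o1+a*t[0];Q=o2+b*t[1]
        out.append(np.r_[(P+Q)/2,np.linalg.norm(P-Q)])
    return np.array(out)
E
python3 - <<'E'
from h import *
t=cv2.imread("pics/top0.png");s=cv2.imread("pics/side0.png")
def comp(m,box):
    x,y,w,h=box;mm=np.zeros_like(m);mm[y:y+h,x:x+w]=m[y:y+h,x:x+w]
    n,l,st,c=cv2.connectedComponentsWithStats(mm)
    i=1+np.argmax(st[1:,4]);pts=np.argwhere(l==i)[:,::-1].astype(np.float32)
    return st[i],c[i],cv2.boxPoints(cv2.minAreaRect(pts))
for n,im,box in(("top",t,(340,250,22,48)),("side",s,(230,255,50,40))):
    m=(im.max(2)<60).astype(np.uint8)
    st,c,b=comp(m,box);print(n,"handle",st,c.round(2),b.round(1).tolist())
    if n=="top": print(onz(n,[c],.133).round(4), onz(n,b,.133).round(4).tolist())
# orange
hsv=cv2.cvtColor(t,cv2.COLOR_BGR2HSV)
m=((hsv[...,0]<18)&(hsv[...,1]>120)&(hsv[...,2]>70)).astype(np.uint8)
st,c,b=comp(m,(305,235,75,75));print("orange",st,c,b.round(1).tolist());print(onz("top",b,.085).round(4).tolist())
# panel corners, picked: top crop 4x offset (115,160); side crop offset(165,110)
f=lambda L,o:[(o[0]+x/4-.375,o[1]+y/4-.375) for x,y in L]
tt=f([(92,24),(178,548)],(115,160)) # face top edge corners (far, near)
print("panel top edge z=.215",onz("top",tt,.215).round(4).tolist())
tb=f([(204,100),(272,526)],(115,160))
print("panel foot z=0",onz("top",tb,0).round(4).tolist())
ss=f([(671-320,36),(370-320,186)],(165,110))
print("tri top",tri(ss,tt).round(4).tolist())
sb=f([(683-320,244),(414-320,394)],(165,110))
print("side foot",onz("side",sb,0).round(4).tolist())
E
```

```text
top handle [344 256  11  37 316] [349.46 274.21] [[343.79998779296875, 291.6000061035156], [346.29998779296875, 255.5], [355.20001220703125, 256.20001220703125], [352.70001220703125, 292.29998779296875]]
[[ 0.4765 -0.2371  0.133 ]] [[0.4413, -0.225, 0.133], [0.5146, -0.2313, 0.133], [0.5134, -0.2495, 0.133], [0.4401, -0.243, 0.133]]
side handle [239 261  30  21 351] [253.77 271.18] [[237.39999389648438, 270.8999938964844], [266.70001220703125, 260.5], [270.6000061035156, 271.29998779296875], [241.3000030517578, 281.79998779296875]]
orange [329 248  39  53 454] [350.96255507 274.6938326 ] [[328.8999938964844, 298.5], [332.0, 247.89999389648438], [367.70001220703125, 250.10000610351562], [364.6000061035156, 300.70001220703125]]
[[0.425, -0.1981, 0.085], [0.5326, -0.206, 0.085], [0.5281, -0.2827, 0.085], [0.4208, -0.2738, 0.085]]
panel top edge z=.215 [[0.686, 0.1817, 0.215], [0.4343, 0.1309, 0.215]]
panel foot z=0 [[0.6876, 0.1818, 0.0], [0.4369, 0.1339, 0.0]]
tri top [[0.6873, 0.1838, 0.2086, 0.0003], [0.4343, 0.1316, 0.2123, 0.0004]]
side foot [[0.6883, 0.1824, 0.0], [0.4375, 0.1338, 0.0]]
```

carry_out:
  motion:
    - {"dz": -1.2, "twist": 0.144}
    - {"dz": -1.2, "twist": 0.144}
    - {"dz": -1.2, "twist": 0.144}
    - {"dz": -1.2, "twist": 0.144}
    - {"dz": -1.2, "twist": 0.144}
    - {"dz": -1.2, "twist": 0.144}
    - {"dz": -1.2, "twist": 0.144}
    - {"dz": -1.2, "twist": 0.144}
    - {"dz": -1.2, "twist": 0.144}
  jaw: 8.54

```text
invalid input at $.motion[0]: expected keys dx, dy, dz, twist
```

carry_out:
  motion:
    - {"dx": -3.2, "dy": 3.3}
    - {"dx": -3.2, "dy": 3.3}
    - {"dx": -3.2, "dy": 3.3}
    - {"dx": -3.2, "dy": 3.3}
    - {"dx": -3.2, "dy": 3.3}
    - {"dx": -3.2, "dy": 3.3}
    - {"dx": -3.2, "dy": 3.3}
    - {"dx": -3.2, "dy": 3.3}
    - {"dx": -3.2, "dy": 3.3}

```text
invalid input at $.motion[0]: expected keys dx, dy, dz, twist
```

All four keys are needed in every row.

carry_out:
  motion:
    - {"dx": 0, "dy": 0, "dz": -1.2, "twist": 0.144}
    - {"dx": 0, "dy": 0, "dz": -1.2, "twist": 0.144}
    - {"dx": 0, "dy": 0, "dz": -1.2, "twist": 0.144}
    - {"dx": 0, "dy": 0, "dz": -1.2, "twist": 0.144}
    - {"dx": 0, "dy": 0, "dz": -1.2, "twist": 0.144}
    - {"dx": 0, "dy": 0, "dz": -1.2, "twist": 0.144}
    - {"dx": 0, "dy": 0, "dz": -1.2, "twist": 0.144}
    - {"dx": 0, "dy": 0, "dz": -1.2, "twist": 0.144}
    - {"dx": 0, "dy": 0, "dz": -1.2, "twist": 0.144}
  jaw: 8.54

```text
clock: 1.0
eef_pos: [0.2255, 0.6092, 0.3531]
orientation: [[0.086, 0.996, -0.001], [0.996, -0.086, -0.001], [-0.001, -0.001, -1.0]]
ft_force: [0.3, 0.8, 0.0]
opening: 1.004
```

carry_out:
  motion:
    - {"dx": -3.2, "dy": 3.3, "dz": 0, "twist": 0}
    - {"dx": -3.2, "dy": 3.3, "dz": 0, "twist": 0}
    - {"dx": -3.2, "dy": 3.3, "dz": 0, "twist": 0}
    - {"dx": -3.2, "dy": 3.3, "dz": 0, "twist": 0}
    - {"dx": -3.2, "dy": 3.3, "dz": 0, "twist": 0}
    - {"dx": -3.2, "dy": 3.3, "dz": 0, "twist": 0}
    - {"dx": -3.2, "dy": 3.3, "dz": 0, "twist": 0}
    - {"dx": -3.2, "dy": 3.3, "dz": 0, "twist": 0}
    - {"dx": -3.2, "dy": 3.3, "dz": 0, "twist": 0}

```text
clock: 1.9
eef_pos: [0.4995, 0.2972, 0.3529]
orientation: [[0.079, 0.997, -0.001], [0.997, -0.079, -0.0], [-0.0, -0.001, -1.0]]
ft_force: [0.4, 1.4, 0.4]
opening: 1.003
```

carry_out:
  motion:
    - {"dx": -4.47, "dy": 0.17, "dz": 0, "twist": 0}
    - {"dx": -4.47, "dy": 0.17, "dz": 0, "twist": 0}
    - {"dx": -4.47, "dy": 0.17, "dz": 0, "twist": 0}
    - {"dx": -4.47, "dy": 0.17, "dz": 0, "twist": 0}
    - {"dx": -4.47, "dy": 0.17, "dz": 0, "twist": 0}
    - {"dx": -4.47, "dy": 0.17, "dz": 0, "twist": 0}
    - {"dx": -4.47, "dy": 0.17, "dz": 0, "twist": 0}
    - {"dx": -4.47, "dy": 0.17, "dz": 0, "twist": 0}
    - {"dx": -4.47, "dy": 0.17, "dz": 0, "twist": 0}
    - {"dx": -4.47, "dy": 0.17, "dz": 0, "twist": 0}
    - {"dx": -4.47, "dy": 0.17, "dz": 0, "twist": 0}
    - {"dx": -4.47, "dy": 0.17, "dz": 0, "twist": 0}

```text
clock: 3.1
eef_pos: [0.4759, -0.239, 0.353]
orientation: [[0.079, 0.997, -0.001], [0.997, -0.079, 0.001], [0.001, -0.001, -1.0]]
ft_force: [1.1, -0.2, 0.3]
opening: 1.003
```

carry_out:
  motion:
    - {"dx": 0, "dy": 0.1, "dz": 3.5, "twist": 0}
    - {"dx": 0, "dy": 0, "dz": 4, "twist": 0}
    - {"dx": 0, "dy": 0, "dz": 4, "twist": 0}
    - {"dx": 0, "dy": 0, "dz": 4, "twist": 0}
    - {"dx": 0, "dy": 0, "dz": 3, "twist": 0}
    - {"dx": 0, "dy": 0, "dz": 1.5, "twist": 0}
    - {"dx": 0, "dy": 0, "dz": 0.5, "twist": 0}
    - {"dx": 0, "dy": 0, "dz": 0, "twist": 0}

```text
clock: 3.9
eef_pos: [0.477, -0.2376, 0.1478]
orientation: [[0.08, 0.997, -0.001], [0.997, -0.08, 0.001], [0.0, -0.001, -1.0]]
ft_force: [-0.7, -0.3, 0.1]
opening: 0.999
```

Run:
```python
from h import *
f=lambda im,x,y,w,h,k:cv2.resize(im[y:y+h,x:x+w],None,fx=k,fy=k,interpolation=cv2.INTER_CUBIC)
t=optics.read_camera("top");s=optics.read_camera("side")
cv2.imwrite("pics/a1.png",np.hstack([f(t,300,225,90,110,4),f(s,200,190,110,110,4)]))
```

```text
(no output)
```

View pics/a1.png

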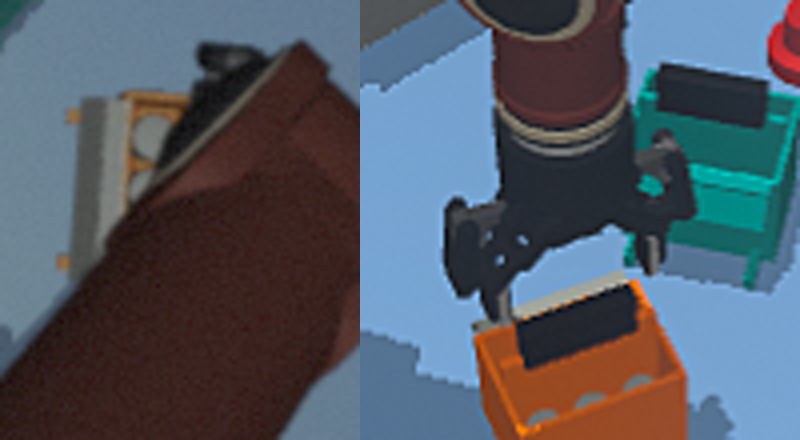

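The side view shows the open fingers straddling the handle evenly (tips near crop x = 505 and 650, handle ends at 517 and 635). The y offset is about 2 mm, so I'll correct that, go down and grip.

carry_out:
  motion:
    - {"dx": -0.2, "dy": 0, "dz": 1.5, "twist": 0}
    - {"dx": 0, "dy": 0, "dz": 1.5, "twist": 0}
    - {"dx": 0, "dy": 0, "dz": 1.0, "twist": 0}
    - {"dx": 0, "dy": 0, "dz": 0.5, "twist": 0}
    - {"dx": 0, "dy": 0, "dz": 0, "twist": 0}
    - {"dx": 0, "dy": 0, "dz": 0, "twist": 0}

```text
clock: 4.6
eef_pos: [0.4773, -0.2396, 0.1049]
orientation: [[0.08, 0.997, 0.001], [0.997, -0.08, 0.001], [0.001, 0.001, -1.0]]
ft_force: [-1.0, 1.5, 6.9]
opening: 1.003
```

Run:
```python
from h import *
f=lambda im,x,y,w,h,k:cv2.resize(im[y:y+h,x:x+w],None,fx=k,fy=k,interpolation=cv2.INTER_CUBIC)
s=optics.read_camera("side")
cv2.imwrite("pics/a2.png",f(s,210,215,90,90,6))
```

```text
(no output)
```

View pics/a2.png

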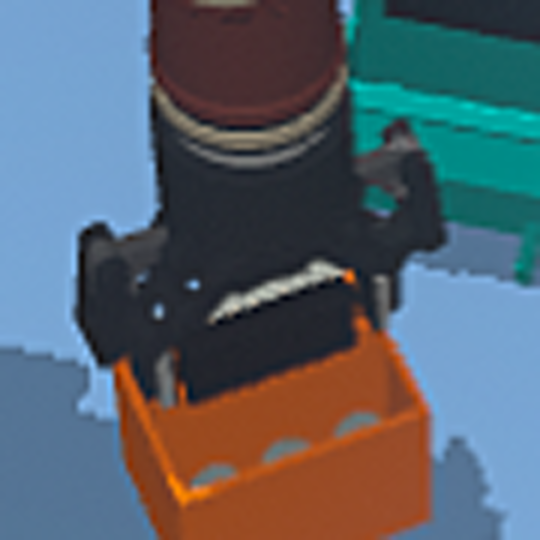

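Force reads 6.9 N upward, so the fingertips are lightly on the rim. I'll back up 9 mm and close.

carry_out:
  motion:
    - {"dx": 0, "dy": 0, "dz": -0.9, "twist": 0}
    - {"dx": 0, "dy": 0, "dz": 0, "twist": 0}
    - {"dx": 0, "dy": 0, "dz": 0, "twist": 0}

```text
clock: 4.95
eef_pos: [0.4777, -0.2399, 0.1129]
orientation: [[0.08, 0.997, 0.001], [0.997, -0.08, -0.001], [-0.001, 0.001, -1.0]]
ft_force: [0.3, -0.2, -0.4]
opening: 1.003
```

carry_out:
  motion:
    - {"dx": 0, "dy": 0, "dz": 0, "twist": 0}
    - {"dx": 0, "dy": 0, "dz": 0, "twist": 0}
    - {"dx": 0, "dy": 0, "dz": 0, "twist": 0}
    - {"dx": 0, "dy": 0, "dz": 0, "twist": 0}
    - {"dx": 0, "dy": 0, "dz": 0, "twist": 0}
    - {"dx": 0, "dy": 0, "dz": 0, "twist": 0}
  jaw: 7.0

```text
clock: 5.55
eef_pos: [0.4769, -0.2396, 0.1127]
orientation: [[0.08, 0.997, -0.0], [0.997, -0.08, 0.0], [0.0, -0.0, -1.0]]
ft_force: [-2.9, 1.0, 4.3]
opening: 0.85
```

carry_out:
  motion:
    - {"dx": 0, "dy": 0, "dz": -0.5, "twist": 0}
    - {"dx": 0, "dy": 0, "dz": -1, "twist": 0}
    - {"dx": 0, "dy": 0, "dz": -1.5, "twist": 0}
    - {"dx": 0, "dy": 0, "dz": 0, "twist": 0}
    - {"dx": 0, "dy": 0, "dz": 0, "twist": 0}
    - {"dx": 0, "dy": 0, "dz": 0, "twist": 0}
  jaw: 6.0

```text
clock: 6.15
eef_pos: [0.4766, -0.2392, 0.1416]
orientation: [[0.08, 0.997, -0.002], [0.997, -0.08, 0.001], [0.001, -0.002, -1.0]]
ft_force: [-0.3, 0.7, -4.7]
opening: 0.855
```

Run:
```python
from h import *
print(read_state()['ft_force'],read_state()['wrist_torque'],read_state()['opening'])
f=lambda im,x,y,w,h,k:cv2.resize(im[y:y+h,x:x+w],None,fx=k,fy=k,interpolation=cv2.INTER_CUBIC)
t=optics.read_camera("top");s=optics.read_camera("side")
cv2.imwrite("pics/a3.png",np.hstack([f(t,300,225,90,110,4),f(s,200,210,110,110,4)]))
```

```text
[-0.31358817  0.66507353 -4.68756818] [-0.0461577   0.07432305  0.01309743] 0.8550625728653962
```

View pics/a3.png

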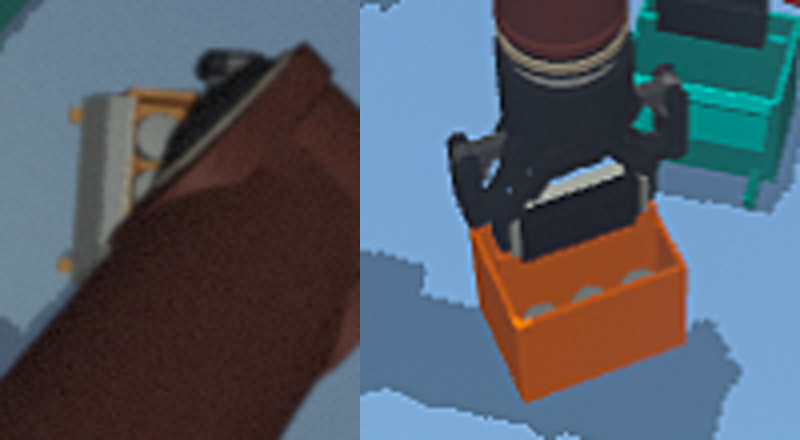

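Lifted level, weight about 4.7 N. The pads only hold the handle ends, so the bin can be tipped by lowering its front underside onto the panel's fixed top edge and following the arc. I'll carry it high, turn it to the panel yaw (11°), and go over the panel.

carry_out:
  motion:
    - {"dx": 0, "dy": 0, "dz": -1.0, "twist": 0}
    - {"dx": 0, "dy": 0, "dz": -2.0, "twist": 0}
    - {"dx": 0, "dy": 0, "dz": -3.0, "twist": -0.04}
    - {"dx": 0, "dy": 0, "dz": -3.0, "twist": -0.06}
    - {"dx": 0, "dy": 0, "dz": -3.0, "twist": -0.07}
    - {"dx": 0, "dy": 0, "dz": -3.0, "twist": -0.06}
    - {"dx": 0, "dy": 0, "dz": -3.0, "twist": -0.04}
    - {"dx": 0, "dy": 0, "dz": -2.5, "twist": 0}
    - {"dx": 0, "dy": 0, "dz": -1.0, "twist": 0}
    - {"dx": 0, "dy": 0, "dz": -0.5, "twist": 0}
    - {"dx": 0, "dy": 0, "dz": 0, "twist": 0}

```text
clock: 7.35
eef_pos: [0.4768, -0.2395, 0.3619]
orientation: [[-0.189, 0.982, -0.001], [0.982, 0.189, 0.0], [0.001, -0.001, -1.0]]
ft_force: [0.3, -0.6, -4.3]
opening: 0.854
```

carry_out:
  motion:
    - {"dx": 1.5, "dy": 0.6, "dz": 0, "twist": 0}
    - {"dx": 3.0, "dy": 1.2, "dz": 0, "twist": 0}
    - {"dx": 4.0, "dy": 1.6, "dz": 0, "twist": 0}
    - {"dx": 4.0, "dy": 1.6, "dz": 0, "twist": 0}
    - {"dx": 4.0, "dy": 1.6, "dz": 0, "twist": 0}
    - {"dx": 4.0, "dy": 1.6, "dz": 0, "twist": 0}
    - {"dx": 4.0, "dy": 1.6, "dz": 0, "twist": 0}
    - {"dx": 4.0, "dy": 1.6, "dz": 0, "twist": 0}
    - {"dx": 4.0, "dy": 1.6, "dz": 0, "twist": 0}
    - {"dx": 4.0, "dy": 1.5, "dz": 0, "twist": 0}
    - {"dx": 3.0, "dy": 1.0, "dz": 0, "twist": 0}
    - {"dx": 1.0, "dy": 0.4, "dz": 0, "twist": 0}

```text
clock: 8.55
eef_pos: [0.5553, 0.1942, 0.3593]
orientation: [[-0.197, 0.98, -0.005], [0.98, 0.197, 0.002], [0.003, -0.005, -1.0]]
ft_force: [0.2, 0.6, -4.8]
opening: 0.852
```

Run:
```python
from h import *
s=read_state();print(s['eef_pos'],s['ft_force'],s['q'].round(2),s['clock'])
t=optics.read_camera("top");i=optics.read_camera("side")
f=lambda im,x,y,w,h,k:cv2.resize(im[y:y+h,x:x+w],None,fx=k,fy=k,interpolation=cv2.INTER_CUBIC)
cv2.imwrite("pics/b1.png",np.hstack([f(t,90,150,130,150,3),f(i,140,60,130,150,3)]))
```

```text
[0.55532775 0.19419234 0.35929777] [ 0.2368039   0.55485033 -4.81909709] [-0.6   0.45  0.37  1.43 -0.17  1.3  -0.02] 8.55
```

View pics/b1.png

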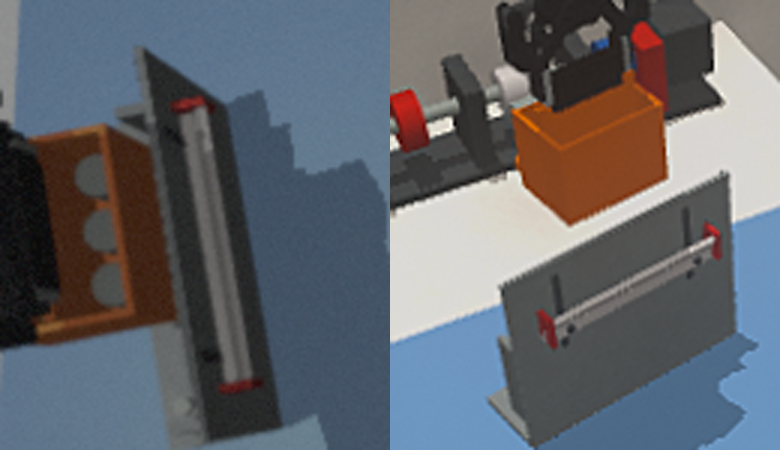

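The bin is level above and just behind the panel's top edge, with its front bottom edge over it. Lowering until I feel it.

carry_out:
  motion:
    - {"dx": -0.3, "dy": 0, "dz": 0.8, "twist": 0}
    - {"dx": 0, "dy": 0, "dz": 0.8, "twist": 0}
    - {"dx": 0, "dy": 0, "dz": 0.6, "twist": 0}
    - {"dx": 0, "dy": 0, "dz": 0.3, "twist": 0}
    - {"dx": 0, "dy": 0, "dz": 0.2, "twist": 0}
    - {"dx": 0, "dy": 0, "dz": 0, "twist": 0}

```text
clock: 9.25
eef_pos: [0.5573, 0.185, 0.3351]
orientation: [[-0.189, 0.982, -0.0], [0.982, 0.189, -0.0], [0.0, -0.0, -1.0]]
ft_force: [-0.3, 0.3, -4.7]
opening: 0.852
```

carry_out:
  motion:
    - {"dx": 0, "dy": 0, "dz": 0.2, "twist": 0}
    - {"dx": 0, "dy": 0, "dz": 0.1, "twist": 0}
    - {"dx": 0, "dy": 0, "dz": 0, "twist": 0}

```text
clock: 9.55
eef_pos: [0.5573, 0.1852, 0.3322]
orientation: [[-0.189, 0.982, -0.0], [0.982, 0.189, -0.0], [-0.0, -0.0, -1.0]]
ft_force: [-0.3, -1.0, -4.8]
opening: 0.852
```

carry_out:
  motion:
    - {"dx": 0, "dy": 0, "dz": 0.1, "twist": 0}
    - {"dx": 0, "dy": 0, "dz": 0.1, "twist": 0}
    - {"dx": 0, "dy": 0, "dz": 0, "twist": 0}

```text
clock: 9.85
eef_pos: [0.5573, 0.1851, 0.3301]
orientation: [[-0.189, 0.982, -0.0], [0.982, 0.189, -0.0], [-0.0, -0.0, -1.0]]
ft_force: [-0.2, 0.2, -3.4]
opening: 0.852
```

Light contact at z ≈ 0.330, which matches the panel top at 0.215. Back off 2 mm, shift 0.7 cm for more lever, then follow the tipping arc in small steps.

carry_out:
  motion:
    - {"dx": 0, "dy": 0, "dz": -0.3, "twist": 0}
    - {"dx": 0.4, "dy": 0, "dz": 0, "twist": 0}
    - {"dx": 0.3, "dy": 0, "dz": 0, "twist": 0}
    - {"dx": 0, "dy": 0, "dz": 0.3, "twist": 0}
    - {"dx": 0.3, "dy": 0, "dz": 0.2, "twist": 0}
    - {"dx": 0.3, "dy": 0, "dz": 0.2, "twist": 0}
    - {"dx": 0, "dy": 0, "dz": 0, "twist": 0}

```text
clock: 10.55
eef_pos: [0.555, 0.1965, 0.3272]
orientation: [[-0.188, 0.982, 0.001], [0.982, 0.188, -0.002], [-0.003, 0.0, -1.0]]
ft_force: [-1.8, -3.6, 2.2]
opening: 0.854
```

carry_out:
  motion:
    - {"dx": 0.3, "dy": 0, "dz": 0.1, "twist": 0}
    - {"dx": 0.3, "dy": 0, "dz": 0.1, "twist": 0}
    - {"dx": 0, "dy": 0, "dz": 0, "twist": 0}

```text
clock: 10.85
eef_pos: [0.5538, 0.2041, 0.3248]
orientation: [[-0.189, 0.982, 0.001], [0.982, 0.189, 0.0], [0.0, 0.001, -1.0]]
ft_force: [-2.8, -2.8, 4.2]
opening: 0.854
```

Run:
```python
from h import *
s=read_state();print(s['eef_pos'],s['ft_force'],s['wrist_torque'],s['clock'])
t=optics.read_camera("top");i=optics.read_camera("side")
f=lambda im,x,y,w,h,k:cv2.resize(im[y:y+h,x:x+w],None,fx=k,fy=k,interpolation=cv2.INTER_CUBIC)
cv2.imwrite("pics/b2.png",np.hstack([f(t,90,150,130,150,3),f(i,140,60,130,150,3)]))
```

```text
[0.55381263 0.20413472 0.32484904] [-2.79197059 -2.75050603  4.22601412] [-1.16253358  0.55201417 -0.19999743] 10.85
```

View pics/b2.png

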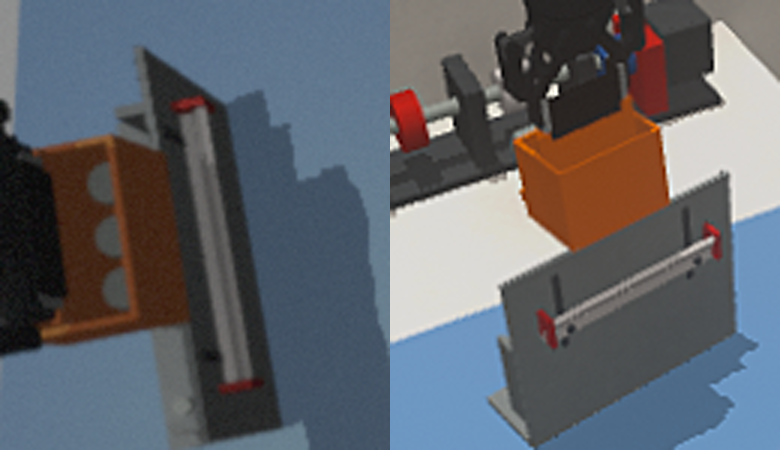

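The tipping has begun (forces of only a few newtons). Continuing along the arc.

carry_out:
  motion:
    - {"dx": 0.29, "dy": 0, "dz": 0.12, "twist": 0}
    - {"dx": 0.29, "dy": 0, "dz": 0.12, "twist": 0}
    - {"dx": 0.28, "dy": 0, "dz": 0.14, "twist": 0}
    - {"dx": 0.28, "dy": 0, "dz": 0.14, "twist": 0}
    - {"dx": 0.27, "dy": 0, "dz": 0.15, "twist": 0}
    - {"dx": 0.27, "dy": 0, "dz": 0.15, "twist": 0}
    - {"dx": 0.27, "dy": 0, "dz": 0.16, "twist": 0}
    - {"dx": 0.27, "dy": 0, "dz": 0.16, "twist": 0}
    - {"dx": 0, "dy": 0, "dz": 0, "twist": 0}

```text
clock: 11.85
eef_pos: [0.5495, 0.228, 0.3137]
orientation: [[-0.191, 0.981, 0.001], [0.981, 0.191, 0.004], [0.003, 0.002, -1.0]]
ft_force: [-3.3, 0.3, 6.1]
opening: 0.852
```

carry_out:
  motion:
    - {"dx": 0.26, "dy": 0, "dz": 0.18, "twist": 0}
    - {"dx": 0.26, "dy": 0, "dz": 0.18, "twist": 0}
    - {"dx": 0.25, "dy": 0, "dz": 0.19, "twist": 0}
    - {"dx": 0.25, "dy": 0, "dz": 0.19, "twist": 0}
    - {"dx": 0.24, "dy": 0, "dz": 0.2, "twist": 0}
    - {"dx": 0.24, "dy": 0, "dz": 0.2, "twist": 0}
    - {"dx": 0.23, "dy": 0, "dz": 0.22, "twist": 0}
    - {"dx": 0.23, "dy": 0, "dz": 0.22, "twist": 0}
    - {"dx": 0.2, "dy": 0, "dz": 0.22, "twist": 0}
    - {"dx": 0, "dy": 0, "dz": 0, "twist": 0}

```text
clock: 12.85
eef_pos: [0.5453, 0.2511, 0.296]
orientation: [[-0.193, 0.981, 0.002], [0.981, 0.193, 0.006], [0.006, 0.003, -1.0]]
ft_force: [-3.5, 1.5, 7.5]
opening: 0.851
```

Run:
```python
from h import *
s=read_state();print(s['eef_pos'],s['ft_force'],s['wrist_torque'],s['clock'])
t=optics.read_camera("top");i=optics.read_camera("side")
f=lambda im,x,y,w,h,k:cv2.resize(im[y:y+h,x:x+w],None,fx=k,fy=k,interpolation=cv2.INTER_CUBIC)
cv2.imwrite("pics/b3.png",np.hstack([f(t,90,150,130,150,3),f(i,140,60,130,150,3)]))
```

```text
[0.54528949 0.25106075 0.2960139 ] [-3.53675904  1.52274138  7.45753951] [-0.27290299  0.43611437 -0.12365459] 12.85
```

View pics/b3.png

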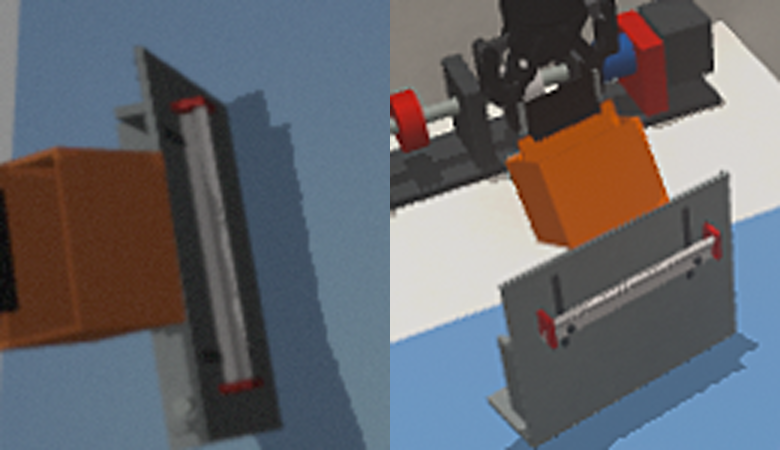

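Tipped to about 30°. Raise gently clear of the panel, then check the tilt.

carry_out:
  motion:
    - {"dx": 0, "dy": 0, "dz": -0.5, "twist": 0}
    - {"dx": 0, "dy": 0, "dz": -1, "twist": 0}
    - {"dx": 0, "dy": 0, "dz": -1.2, "twist": 0}
    - {"dx": 0, "dy": 0, "dz": -1.2, "twist": 0}
    - {"dx": 0, "dy": 0, "dz": -1.2, "twist": 0}
    - {"dx": 0, "dy": 0, "dz": -1.2, "twist": 0}
    - {"dx": 0, "dy": 0, "dz": -1, "twist": 0}
    - {"dx": 0, "dy": 0, "dz": -0.5, "twist": 0}
    - {"dx": 0, "dy": 0, "dz": 0, "twist": 0}
    - {"dx": 0, "dy": 0, "dz": 0, "twist": 0}

```text
clock: 13.95
eef_pos: [0.5452, 0.2468, 0.3725]
orientation: [[-0.189, 0.982, -0.001], [0.982, 0.189, -0.0], [-0.0, -0.001, -1.0]]
ft_force: [0.6, -0.2, -4.8]
opening: 0.852
```

Run:
```python
from h import *
s=read_state();print(s['eef_pos'],s['ft_force'],s['wrist_torque'],s['clock'])
t=optics.read_camera("top");i=optics.read_camera("side")
cv2.imwrite("pics/top_b4.png",t);cv2.imwrite("pics/side_b4.png",i)
f=lambda im,x,y,w,h,k:cv2.resize(im[y:y+h,x:x+w],None,fx=k,fy=k,interpolation=cv2.INTER_CUBIC)
cv2.imwrite("pics/b4.png",np.hstack([f(t,60,180,110,100,4),f(i,160,60,80,100,4)]))
```

```text
[0.54523653 0.24675505 0.37245556] [ 0.62925299 -0.16740975 -4.76324269] [0.15864998 0.06096544 0.03113827] 13.95
```

View pics/b4.png

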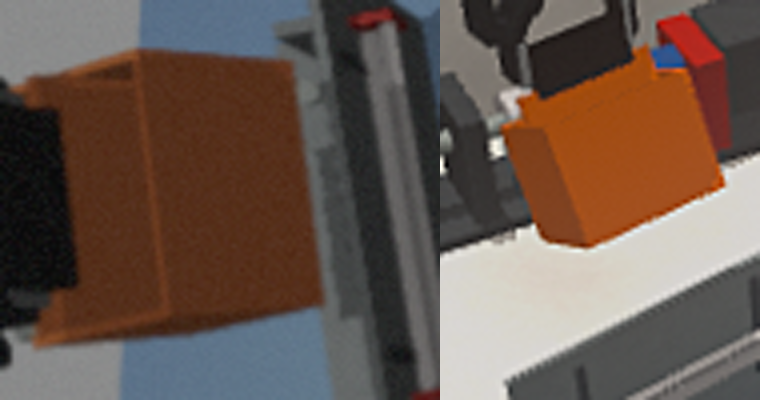

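Run:
```python
from h import *
g=lambda L,o:[(o[0]+x/4-.375,o[1]+y/4-.375) for x,y in L]
T=g([(138,50),(170,320),(296,62),(324,303)],(60,180))
S=g([(690-440,70),(548-440,127),(723-440,185),(587-440,247)],(160,60))
P=tri(S,T);print(P.round(4))
a=np.radians(11);ey=np.array([-np.sin(a),np.cos(a)]);ex=np.array([np.cos(a),np.sin(a)])
O=np.array([.562,.1573])
for p in P: print(((p[:2]-O)@ex*1000).round(1),((p[:2]-O)@ey*1000).round(1),(p[2]*1000).round(1))
for u,l in((0,2),(1,3)):
    d=P[u,:3]-P[l,:3];print(np.linalg.norm(d[:3]).round(4),np.degrees(np.arctan2(d[:2]@ey,d[2])))
tcp=np.array([.5452,.2468]);print("tcp",(tcp-O)@ex,(tcp-O)@ey)
# top-only: known geometry: rim front rel grip etc
```

```text
[[0.6101 0.2019 0.3655 0.0033]
 [0.5009 0.1821 0.3689 0.0034]
 [0.614  0.1616 0.2949 0.0021]
 [0.5077 0.1457 0.2928 0.0023]]
55.7 34.6 365.5
-55.2 36.0 368.9
51.8 -5.7 294.9
-55.5 -1.0 292.8
0.0814 29.705406713990335
0.0847 25.91528950614438
tcp 0.0005860684042799663 0.09106122404089188
```

Tilt measures about 28–30° and the x centring is good (within 1 mm). Now carry it forward over the panel so the strip is above the groove mouth (TCP at panel y ≈ -31 mm).

carry_out:
  motion:
    - {"dx": -0.6, "dy": 0, "dz": 0, "twist": 0}
    - {"dx": -1.2, "dy": 0, "dz": 0, "twist": 0}
    - {"dx": -1.6, "dy": 0, "dz": 0, "twist": 0}
    - {"dx": -1.7, "dy": 0, "dz": 0, "twist": 0}
    - {"dx": -1.7, "dy": 0, "dz": 0, "twist": 0}
    - {"dx": -1.7, "dy": 0, "dz": 0, "twist": 0}
    - {"dx": -1.6, "dy": 0, "dz": 0, "twist": 0}
    - {"dx": -1.2, "dy": 0, "dz": 0, "twist": 0}
    - {"dx": -0.6, "dy": 0, "dz": 0, "twist": 0}
    - {"dx": -0.3, "dy": 0, "dz": 0, "twist": 0}
    - {"dx": 0, "dy": 0, "dz": 0, "twist": 0}
    - {"dx": 0, "dy": 0, "dz": 0, "twist": 0}

```text
clock: 15.25
eef_pos: [0.5684, 0.1282, 0.3728]
orientation: [[-0.191, 0.982, -0.0], [0.982, 0.191, 0.001], [0.001, -0.0, -1.0]]
ft_force: [-0.1, 0.0, -4.9]
opening: 0.851
```

```bash
cat > look.py <<'E'
from h import *
import sys
n=sys.argv[1]; bt=list(map(int,sys.argv[2].split(',')));bs=list(map(int,sys.argv[3].split(',')))
s=read_state();a=np.radians(11);ey=np.array([-np.sin(a),np.cos(a)]);ex=np.array([np.cos(a),np.sin(a)])
O=np.array([.562,.1573]);q=(s['eef_pos'][:2]-O)
print(s['clock'],'panel x,y,z mm',(np.r_[q@ex,q@ey,s['eef_pos'][2]]*1000).round(1),'F',s['ft_force'].round(1),'T',s['wrist_torque'].round(2),'q',s['q'].round(2))
t=optics.read_camera("top");i=optics.read_camera("side")
cv2.imwrite(f"pics/top_{n}.png",t);cv2.imwrite(f"pics/side_{n}.png",i)
f=lambda im,b:cv2.resize(im[b[1]:b[1]+b[3],b[0]:b[0]+b[2]],None,fx=4,fy=4,interpolation=cv2.INTER_CUBIC)
cv2.imwrite(f"pics/{n}.png",np.hstack([f(t,bt),f(i,bs)]))
E
python3 look.py b5 120,170,100,140 160,60,100,140
```

```text
15.25 panel x,y,z mm [  0.7 -29.8 372.8] F [-0.1  0.  -4.9] T [0.21 0.06 0.04] q [-0.5   0.43  0.39  1.42 -0.16  1.32  0.09]
```

View pics/b5.png

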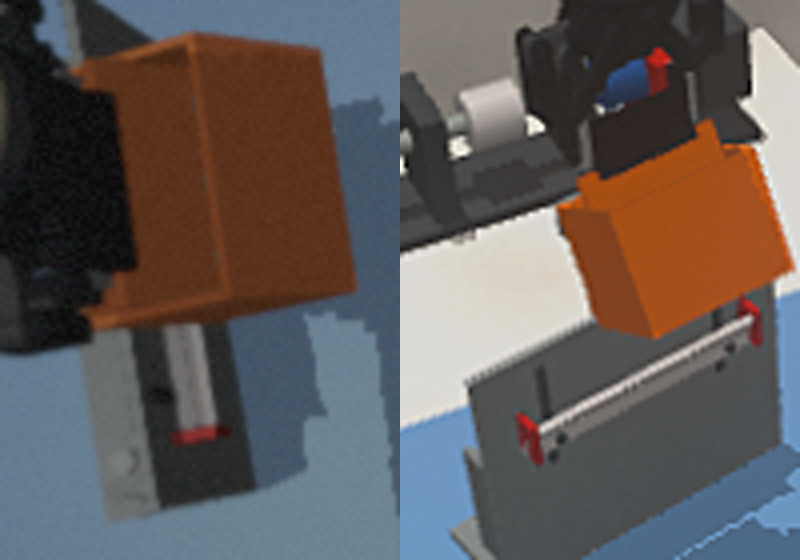

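Run:
```python
from h import *
g=lambda L,o:[(o[0]+x/4-.375,o[1]+y/4-.375) for x,y in L]
T=g([(195,33),(228,297),(320,48),(356,288)],(120,170))
S=g([(755-400,147),(602-400,210),(793-400,270),(655-400,337)],(160,60))
P=tri(S,T)
a=np.radians(11);ey=np.array([-np.sin(a),np.cos(a)]);ex=np.array([np.cos(a),np.sin(a)])
O=np.array([.562,.1573])
for p in P: print(((p[:2]-O)@ex*1000).round(1),((p[:2]-O)@ey*1000).round(1),p[2:]*1000)
for u,l in((0,2),(1,3)):
    d=P[u,:3]-P[l,:3];print(np.linalg.norm(d[:3]).round(4),np.degrees(np.arctan2(d[:2]@ey,d[2])))
# slat upper edge from side: plane y=-20
o,d=ray('side',g([(540-400,430),(745-400,322)],(160,60)))
N=np.r_[ey,0]
for dd in d:
    k=(-.020+O@ey-o@N)/(dd@N);X=o+k*dd;print("slat top",((X[:2]-O)@ex*1000).round(1),(X[2]*1000).round(1))
# panel top edge, side
for uv in g([(470-400,385),],(160,60)):
    oo,d=ray('side',[uv]);dd=d[0];k=(0+O@ey-oo@N)/(dd@N);X=oo+k*dd;print("panel top",((X[:2]-O)@ex*1000).round(1),(X[2]*1000).round(1))
```

```text
54.0 -87.5 [369.20556649   0.65746   ]
-56.4 -82.4 [370.35855251   3.896394  ]
54.4 -124.3 [292.18057779   1.34075535]
-53.9 -122.1 [292.69031042   0.6917099 ]
0.0854 25.522676403741674
0.0873 27.068017945361
slat top -93.0 162.9
slat top 85.1 164.1
panel top -129.5 212.2
```

The slat top is at about z 163–166 mm, so the groove floor should be near 147–150. Seating is expected at TCP z ≈ 0.222. Adjust y by -3 mm and start down.

carry_out:
  motion:
    - {"dx": -0.2, "dy": 0, "dz": 0.5, "twist": 0}
    - {"dx": -0.1, "dy": 0, "dz": 1.2, "twist": 0}
    - {"dx": 0, "dy": 0, "dz": 1.5, "twist": 0}
    - {"dx": 0, "dy": 0, "dz": 1.5, "twist": 0}
    - {"dx": 0, "dy": 0, "dz": 1.3, "twist": 0}
    - {"dx": 0, "dy": 0, "dz": 0.8, "twist": 0}
    - {"dx": 0, "dy": 0, "dz": 0.4, "twist": 0}
    - {"dx": 0, "dy": 0, "dz": 0, "twist": 0}
    - {"dx": 0, "dy": 0, "dz": 0, "twist": 0}

```text
clock: 16.25
eef_pos: [0.5695, 0.124, 0.3014]
orientation: [[-0.189, 0.982, 0.001], [0.982, 0.189, 0.0], [-0.0, 0.001, -1.0]]
ft_force: [1.0, 0.1, -4.4]
opening: 0.855
```

```bash
python3 look.py b6 120,170,100,140 160,90,100,140
```

```text
16.25 panel x,y,z mm [  1.  -34.1 301.4] F [ 1.   0.1 -4.4] T [ 0.1   0.02 -0.02] q [-0.49  0.48  0.37  1.55 -0.19  1.15  0.11]
```

View pics/b6.png

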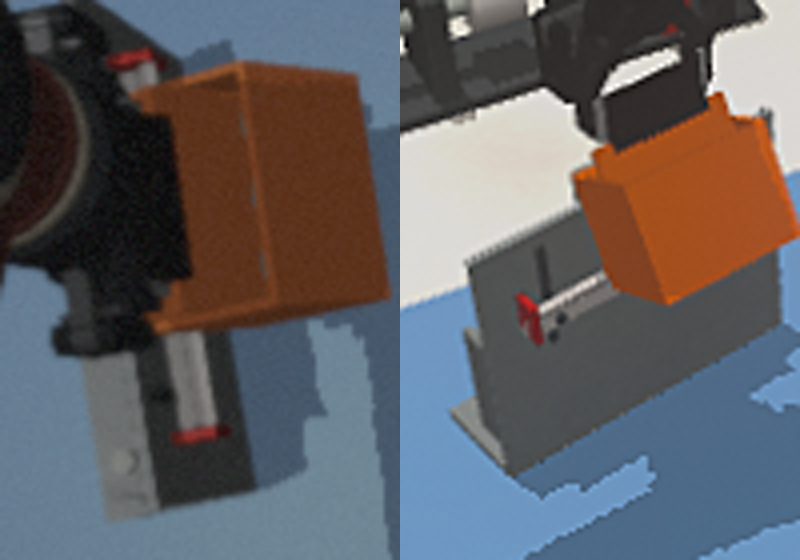

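The bin is tipped, centred and just in front of the cleat. Feel down in small steps.

carry_out:
  motion:
    - {"dx": 0, "dy": 0, "dz": 0.4, "twist": 0}
    - {"dx": 0, "dy": 0, "dz": 0.4, "twist": 0}
    - {"dx": 0, "dy": 0, "dz": 0.4, "twist": 0}
    - {"dx": 0, "dy": 0, "dz": 0.4, "twist": 0}
    - {"dx": 0, "dy": 0, "dz": 0, "twist": 0}

```text
clock: 16.85
eef_pos: [0.5686, 0.124, 0.284]
orientation: [[-0.189, 0.982, -0.002], [0.982, 0.189, -0.0], [-0.0, -0.002, -1.0]]
ft_force: [-0.1, -0.6, -4.3]
opening: 0.852
```

carry_out:
  motion:
    - {"dx": 0, "dy": 0, "dz": 0.4, "twist": 0}
    - {"dx": 0, "dy": 0, "dz": 0.4, "twist": 0}
    - {"dx": 0, "dy": 0, "dz": 0.4, "twist": 0}
    - {"dx": 0, "dy": 0, "dz": 0.4, "twist": 0}
    - {"dx": 0, "dy": 0, "dz": 0.4, "twist": 0}
    - {"dx": 0, "dy": 0, "dz": 0, "twist": 0}

```text
clock: 17.45
eef_pos: [0.5686, 0.124, 0.2641]
orientation: [[-0.189, 0.982, -0.002], [0.982, 0.189, -0.0], [-0.0, -0.002, -1.0]]
ft_force: [-0.7, 0.2, -4.4]
opening: 0.85
```

carry_out:
  motion:
    - {"dx": 0, "dy": 0, "dz": 0.4, "twist": 0}
    - {"dx": 0, "dy": 0, "dz": 0.4, "twist": 0}
    - {"dx": 0, "dy": 0, "dz": 0.4, "twist": 0}
    - {"dx": 0, "dy": 0, "dz": 0.4, "twist": 0}
    - {"dx": 0, "dy": 0, "dz": 0.4, "twist": 0}
    - {"dx": 0, "dy": 0, "dz": 0, "twist": 0}

```text
clock: 18.05
eef_pos: [0.5686, 0.124, 0.2441]
orientation: [[-0.189, 0.982, -0.002], [0.982, 0.189, -0.0], [-0.0, -0.002, -1.0]]
ft_force: [0.1, 0.3, -4.4]
opening: 0.851
```

```bash
python3 look.py b7 120,170,100,140 160,90,100,140
```

```text
18.05 panel x,y,z mm [ 2.000e-01 -3.390e+01  2.441e+02] F [ 0.1  0.3 -4.4] T [ 0.09  0.07 -0.  ] q [-0.48  0.53  0.36  1.64 -0.21  1.02  0.14]
```

View pics/b7.png

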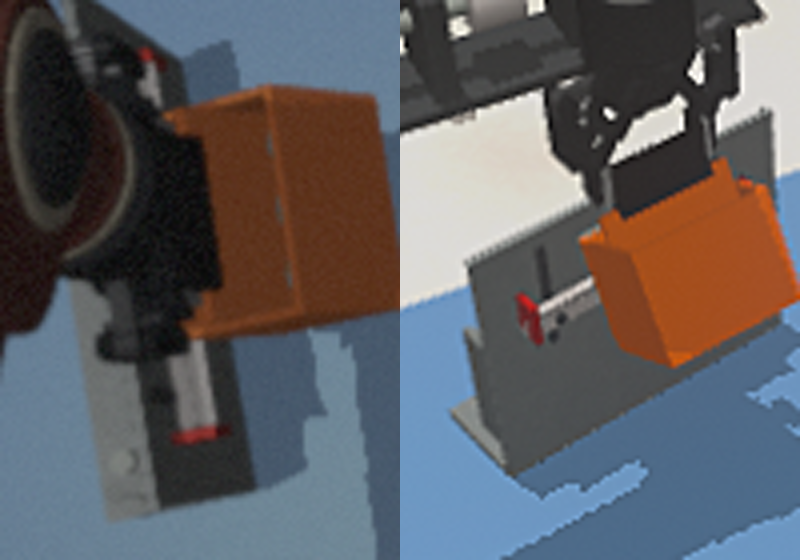

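No contact yet and the feet have passed the cleat. Continue in 2 mm steps.

carry_out:
  motion:
    - {"dx": 0, "dy": 0, "dz": 0.2, "twist": 0}
    - {"dx": 0, "dy": 0, "dz": 0.2, "twist": 0}
    - {"dx": 0, "dy": 0, "dz": 0.2, "twist": 0}
    - {"dx": 0, "dy": 0, "dz": 0, "twist": 0}

```text
clock: 18.55
eef_pos: [0.5688, 0.124, 0.2385]
orientation: [[-0.189, 0.982, -0.001], [0.982, 0.189, -0.0], [-0.0, -0.001, -1.0]]
ft_force: [-0.0, 0.2, -4.2]
opening: 0.855
```

carry_out:
  motion:
    - {"dx": 0, "dy": 0, "dz": 0.2, "twist": 0}
    - {"dx": 0, "dy": 0, "dz": 0.2, "twist": 0}
    - {"dx": 0, "dy": 0, "dz": 0.2, "twist": 0}
    - {"dx": 0, "dy": 0, "dz": 0, "twist": 0}

```text
clock: 18.95
eef_pos: [0.5688, 0.124, 0.2325]
orientation: [[-0.189, 0.982, -0.001], [0.982, 0.189, -0.0], [-0.0, -0.001, -1.0]]
ft_force: [-0.6, -0.3, -3.9]
opening: 0.852
```

carry_out:
  motion:
    - {"dx": 0, "dy": 0, "dz": 0.2, "twist": 0}
    - {"dx": 0, "dy": 0, "dz": 0.2, "twist": 0}
    - {"dx": 0, "dy": 0, "dz": 0, "twist": 0}

```text
clock: 19.25
eef_pos: [0.5692, 0.1248, 0.2289]
orientation: [[-0.19, 0.982, 0.0], [0.982, 0.19, 0.001], [0.001, 0.001, -1.0]]
ft_force: [0.4, 0.4, -3.4]
opening: 0.85
```

carry_out:
  motion:
    - {"dx": 0, "dy": 0, "dz": 0.15, "twist": 0}
    - {"dx": 0, "dy": 0, "dz": 0, "twist": 0}

```text
clock: 19.45
eef_pos: [0.5693, 0.125, 0.2277]
orientation: [[-0.19, 0.982, 0.001], [0.982, 0.19, 0.001], [0.001, 0.001, -1.0]]
ft_force: [0.1, 0.9, -2.9]
opening: 0.85
```

carry_out:
  motion:
    - {"dx": 0, "dy": 0, "dz": 0.15, "twist": 0}
    - {"dx": 0, "dy": 0, "dz": 0, "twist": 0}

```text
clock: 19.65
eef_pos: [0.5694, 0.1253, 0.2264]
orientation: [[-0.19, 0.982, 0.001], [0.982, 0.19, 0.002], [0.002, 0.002, -1.0]]
ft_force: [0.7, 3.3, -0.2]
opening: 0.854
```

carry_out:
  motion:
    - {"dx": 0, "dy": 0, "dz": 0.15, "twist": 0}
    - {"dx": 0, "dy": 0, "dz": 0, "twist": 0}

```text
clock: 19.85
eef_pos: [0.5695, 0.1255, 0.225]
orientation: [[-0.19, 0.982, 0.001], [0.982, 0.19, 0.002], [0.002, 0.002, -1.0]]
ft_force: [0.1, 4.5, 1.7]
opening: 0.85
```

```bash
python3 look.py b8 120,170,100,140 160,90,100,140
```

```text
19.85 panel x,y,z mm [  1.3 -32.7 225. ] F [0.1 4.5 1.7] T [1.49 0.03 0.19] q [-0.47  0.55  0.35  1.66 -0.22  0.97  0.15]
```

View pics/b8.png

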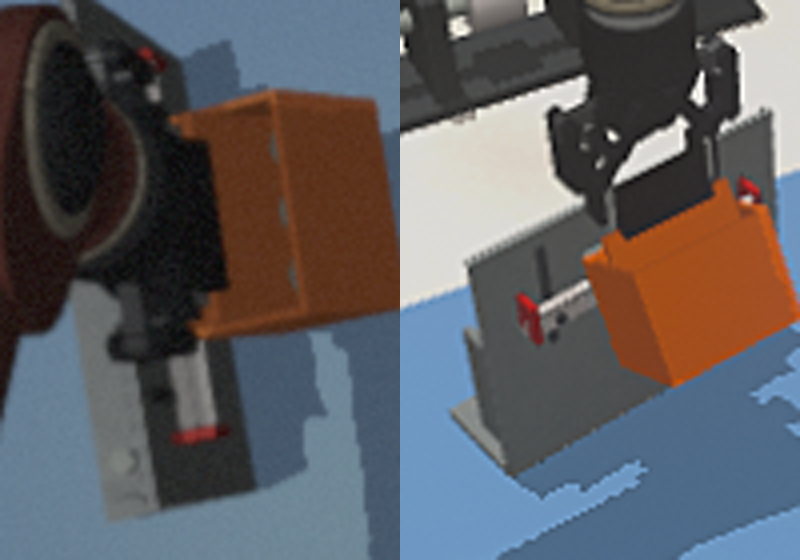

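The force is now +y and up, so the strip is inside the mouth and riding on the slanted slat. Ease 2 mm towards the panel and continue lowering.

carry_out:
  motion:
    - {"dx": 0.2, "dy": 0, "dz": 0, "twist": 0}
    - {"dx": 0, "dy": 0, "dz": 0, "twist": 0}

```text
clock: 20.15
eef_pos: [0.5692, 0.1261, 0.2246]
orientation: [[-0.189, 0.982, 0.001], [0.982, 0.189, -0.0], [-0.0, 0.001, -1.0]]
ft_force: [0.9, 4.3, 1.8]
opening: 0.854
```

carry_out:
  motion:
    - {"dx": 0.1, "dy": 0, "dz": 0.15, "twist": 0}
    - {"dx": 0, "dy": 0, "dz": 0, "twist": 0}

```text
clock: 20.35
eef_pos: [0.5688, 0.1271, 0.2228]
orientation: [[-0.189, 0.982, 0.001], [0.982, 0.189, 0.0], [-0.0, 0.001, -1.0]]
ft_force: [0.0, 4.1, 1.6]
opening: 0.853
```

carry_out:
  motion:
    - {"dx": 0.1, "dy": 0, "dz": 0.15, "twist": 0}
    - {"dx": 0, "dy": 0, "dz": 0, "twist": 0}

```text
clock: 20.55
eef_pos: [0.5684, 0.128, 0.2213]
orientation: [[-0.189, 0.982, 0.0], [0.982, 0.189, -0.0], [-0.0, -0.0, -1.0]]
ft_force: [0.3, 2.9, 1.0]
opening: 0.853
```

carry_out:
  motion:
    - {"dx": 0.05, "dy": 0, "dz": 0.15, "twist": 0}
    - {"dx": 0, "dy": 0, "dz": 0, "twist": 0}

```text
clock: 20.75
eef_pos: [0.5685, 0.1279, 0.2208]
orientation: [[-0.19, 0.982, 0.001], [0.982, 0.19, -0.001], [-0.001, 0.001, -1.0]]
ft_force: [-1.0, 2.1, 6.3]
opening: 0.851
```

Stopped at z 0.2208 with an 11 N rise, so the strip is seated on the floor (floor ≈ 147 mm, as estimated). Relax 0.5 mm, then swing the front down about the strip edge along its arc.

carry_out:
  motion:
    - {"dx": -0.15, "dy": 0, "dz": 0, "twist": 0}
    - {"dx": -0.27, "dy": 0, "dz": 0.08, "twist": 0}
    - {"dx": -0.27, "dy": 0, "dz": 0.09, "twist": 0}
    - {"dx": 0, "dy": 0, "dz": 0, "twist": 0}

```text
clock: 21.15
eef_pos: [0.5699, 0.1216, 0.2185]
orientation: [[-0.188, 0.982, 0.001], [0.982, 0.188, 0.001], [0.0, 0.001, -1.0]]
ft_force: [0.2, 4.2, 4.8]
opening: 0.856
```

carry_out:
  motion:
    - {"dx": -0.27, "dy": 0, "dz": 0.11, "twist": 0}
    - {"dx": -0.26, "dy": 0, "dz": 0.12, "twist": 0}
    - {"dx": 0, "dy": 0, "dz": 0, "twist": 0}

```text
clock: 21.45
eef_pos: [0.5711, 0.1156, 0.2161]
orientation: [[-0.188, 0.982, 0.001], [0.982, 0.188, -0.001], [-0.001, 0.001, -1.0]]
ft_force: [1.0, 2.3, 4.7]
opening: 0.849
```

```bash
python3 look.py b9 120,170,100,140 160,90,100,140
```

```text
21.45 panel x,y,z mm [  1.  -42.6 216.1] F [1.  2.3 4.7] T [ 1.17 -0.08  0.11] q [-0.46  0.56  0.35  1.67 -0.22  0.95  0.16]
```

View pics/b9.png

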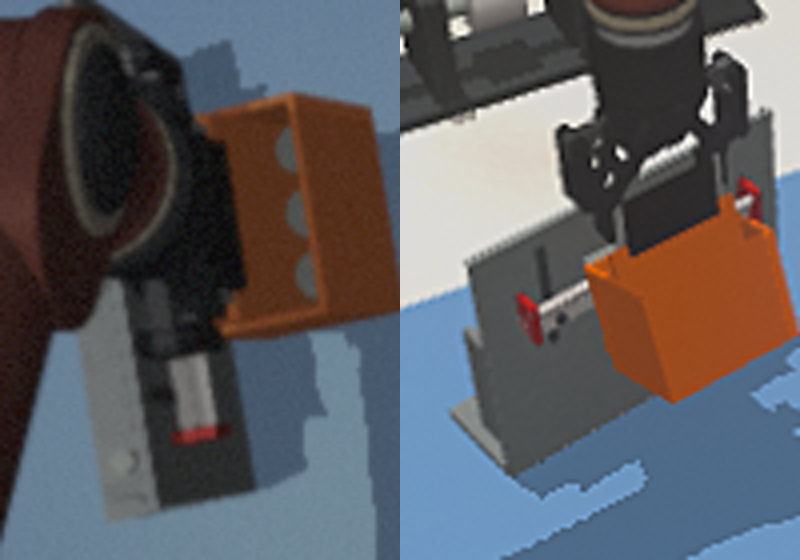

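It swings down, with θ now about 20° and small forces. Continue along the arc.

carry_out:
  motion:
    - {"dx": -0.26, "dy": 0, "dz": 0.13, "twist": 0}
    - {"dx": -0.26, "dy": 0, "dz": 0.14, "twist": 0}
    - {"dx": -0.25, "dy": 0, "dz": 0.14, "twist": 0}
    - {"dx": -0.25, "dy": 0, "dz": 0.15, "twist": 0}
    - {"dx": 0, "dy": 0, "dz": 0, "twist": 0}

```text
clock: 22.05
eef_pos: [0.5732, 0.1055, 0.2108]
orientation: [[-0.188, 0.982, 0.002], [0.982, 0.188, -0.001], [-0.001, 0.001, -1.0]]
ft_force: [1.4, 3.1, 5.5]
opening: 0.854
```

carry_out:
  motion:
    - {"dx": -0.24, "dy": 0, "dz": 0.17, "twist": 0}
    - {"dx": -0.24, "dy": 0, "dz": 0.17, "twist": 0}
    - {"dx": -0.23, "dy": 0, "dz": 0.18, "twist": 0}
    - {"dx": 0, "dy": 0, "dz": 0, "twist": 0}

```text
clock: 22.45
eef_pos: [0.5746, 0.0979, 0.2055]
orientation: [[-0.187, 0.982, 0.002], [0.982, 0.187, -0.002], [-0.002, 0.002, -1.0]]
ft_force: [2.6, 1.2, 5.8]
opening: 0.852
```

```bash
python3 look.py c10 120,170,100,140 160,90,100,140
```

```text
22.45 panel x,y,z mm [  1.1 -60.7 205.5] F [2.6 1.2 5.8] T [ 0.87 -0.25  0.12] q [-0.42  0.57  0.34  1.69 -0.23  0.93  0.2 ]
```

View pics/c10.png

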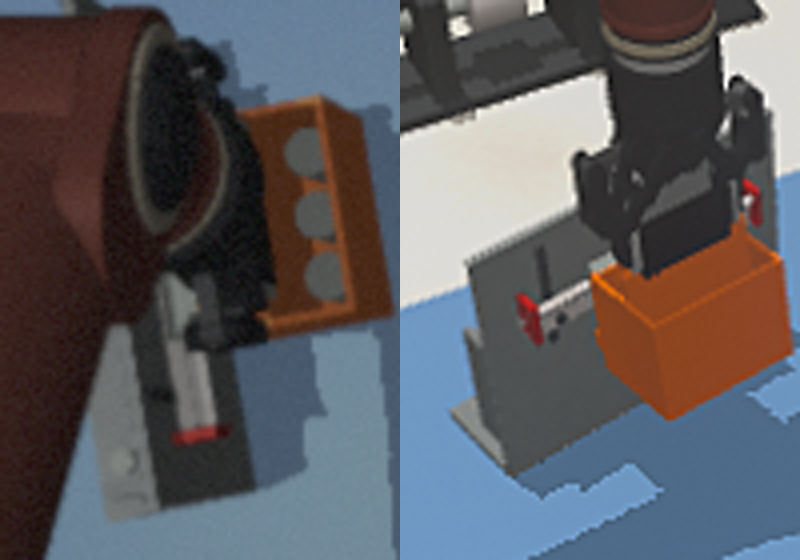

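About 6° left. Small steps until the feet touch the panel.

carry_out:
  motion:
    - {"dx": -0.22, "dy": 0, "dz": 0.18, "twist": 0}
    - {"dx": 0, "dy": 0, "dz": 0, "twist": 0}

```text
clock: 22.75
eef_pos: [0.575, 0.096, 0.204]
orientation: [[-0.188, 0.982, 0.002], [0.982, 0.188, -0.002], [-0.002, 0.002, -1.0]]
ft_force: [1.4, 0.5, 5.6]
opening: 0.852
```

carry_out:
  motion:
    - {"dx": -0.2, "dy": 0, "dz": 0.18, "twist": 0}
    - {"dx": 0, "dy": 0, "dz": 0, "twist": 0}

```text
clock: 22.95
eef_pos: [0.5754, 0.0942, 0.2025]
orientation: [[-0.188, 0.982, 0.002], [0.982, 0.188, -0.001], [-0.002, 0.002, -1.0]]
ft_force: [0.6, 1.8, 8.0]
opening: 0.848
```

carry_out:
  motion:
    - {"dx": -0.1, "dy": 0, "dz": 0.1, "twist": 0}
    - {"dx": 0, "dy": 0, "dz": 0, "twist": 0}

```text
clock: 23.15
eef_pos: [0.5755, 0.0939, 0.2022]
orientation: [[-0.189, 0.982, 0.002], [0.982, 0.189, -0.0], [-0.001, 0.002, -1.0]]
ft_force: [-1.0, 1.5, 10.6]
opening: 0.859
```

```bash
python3 look.py c11 120,170,100,140 160,90,100,140
```

```text
23.15 panel x,y,z mm [  1.2 -64.8 202.2] F [-1.   1.5 10.6] T [1.13 0.22 0.23] q [-0.41  0.57  0.34  1.69 -0.23  0.92  0.21]
```

View pics/c11.png

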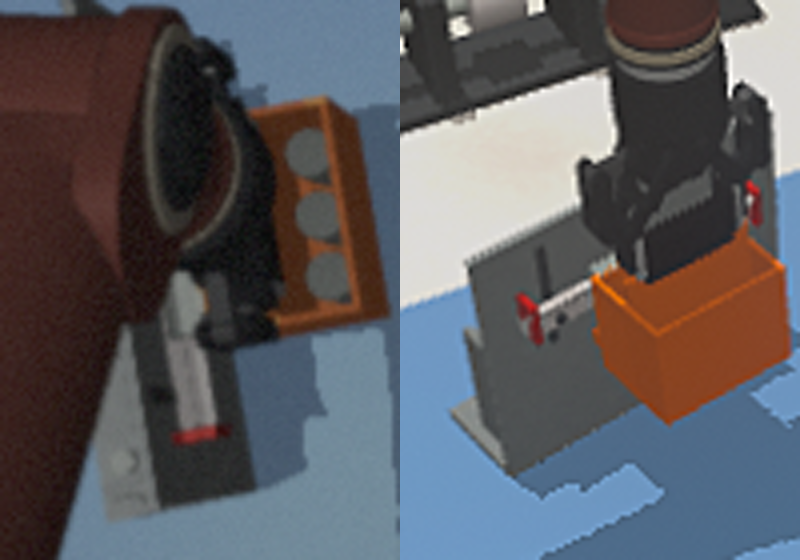

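Motion has stalled and Fz rose to about 15 N, so the feet appear to be against the panel. Relax the pressing by 1 mm, then open gently.

carry_out:
  motion:
    - {"dx": 0, "dy": 0, "dz": -0.1, "twist": 0}
    - {"dx": 0, "dy": 0, "dz": 0, "twist": 0}
    - {"dx": 0, "dy": 0, "dz": 0, "twist": 0}

```text
clock: 23.55
eef_pos: [0.5755, 0.0941, 0.2024]
orientation: [[-0.189, 0.982, 0.002], [0.982, 0.189, -0.0], [-0.001, 0.002, -1.0]]
ft_force: [1.0, 2.2, 7.2]
opening: 0.85
```

carry_out:
  motion:
    - {"dx": 0, "dy": 0, "dz": 0, "twist": 0}
    - {"dx": 0, "dy": 0, "dz": 0, "twist": 0}
    - {"dx": 0, "dy": 0, "dz": 0, "twist": 0}
    - {"dx": 0, "dy": 0, "dz": 0, "twist": 0}
    - {"dx": 0, "dy": 0, "dz": 0, "twist": 0}
  jaw: 8.2

```text
clock: 24.05
eef_pos: [0.5745, 0.0939, 0.2011]
orientation: [[-0.189, 0.982, -0.001], [0.982, 0.189, -0.001], [-0.001, -0.001, -1.0]]
ft_force: [0.6, -0.1, -0.2]
opening: 0.957
```

```bash
python3 look.py c12 120,170,100,140 160,90,100,140
```

```text
24.05 panel x,y,z mm [ 1.000e-01 -6.470e+01  2.011e+02] F [ 0.6 -0.1 -0.2] T [0.   0.03 0.  ] q [-0.41  0.57  0.34  1.69 -0.23  0.92  0.21]
```

View pics/c12.png

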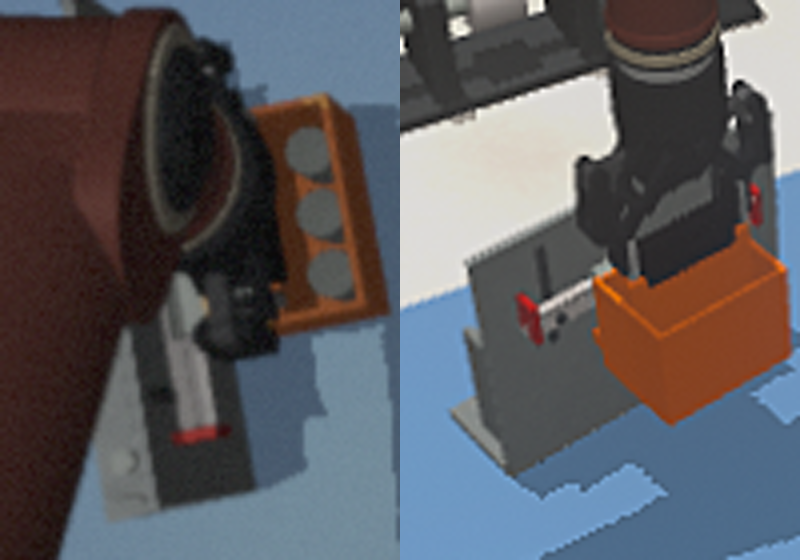

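Released. Force is zero and the bin stayed put. Open fully and withdraw straight up, then check the hang.

carry_out:
  motion:
    - {"dx": 0, "dy": 0, "dz": -0.3, "twist": 0}
    - {"dx": 0, "dy": 0, "dz": -0.5, "twist": 0}
    - {"dx": 0, "dy": 0, "dz": -1, "twist": 0}
    - {"dx": 0, "dy": 0, "dz": -1.5, "twist": 0}
    - {"dx": 0, "dy": 0, "dz": -2, "twist": 0}
    - {"dx": 0, "dy": 0, "dz": -3, "twist": 0}
    - {"dx": 0, "dy": 0, "dz": -3, "twist": 0}
    - {"dx": 0, "dy": 0, "dz": -3, "twist": 0}
  jaw: 8.5

```text
clock: 24.95
eef_pos: [0.5747, 0.0942, 0.3468]
orientation: [[-0.189, 0.982, 0.001], [0.982, 0.189, 0.0], [-0.0, 0.001, -1.0]]
ft_force: [1.1, -0.1, -0.8]
opening: 0.993
```

carry_out:
  motion:
    - {"dx": -3, "dy": -1, "dz": 0, "twist": 0}
    - {"dx": -4, "dy": -1, "dz": 0, "twist": 0}
    - {"dx": -4, "dy": -1, "dz": 0, "twist": 0}
    - {"dx": -4, "dy": -1, "dz": 0, "twist": 0}
    - {"dx": -4, "dy": -1, "dz": 0, "twist": 0}
    - {"dx": -4, "dy": -1, "dz": 0, "twist": 0}
    - {"dx": -4, "dy": -1, "dz": 0, "twist": 0}
    - {"dx": -2, "dy": 0, "dz": 0, "twist": 0}
    - {"dx": 0, "dy": 0, "dz": 0, "twist": 0}

```text
clock: 25.85
eef_pos: [0.5597, -0.2085, 0.3455]
orientation: [[-0.182, 0.983, 0.001], [0.983, 0.182, -0.003], [-0.004, 0.0, -1.0]]
ft_force: [-0.9, 0.5, 0.6]
opening: 0.994
```

```bash
python3 look.py c13 130,170,100,140 160,90,100,140
python3 - <<'E'
from h import *
f=cv2.imread('pics/top_c13.png');g=cv2.imread('pics/side_c13.png')
cv2.imwrite('pics/c13f.png',cv2.resize(np.hstack([f,g]),(800,300)))
E
```

```text
25.85 panel x,y,z mm [ -72.  -358.6  345.5] F [-0.9  0.5  0.6] T [-0.02  0.06 -0.02] q [ 0.06  0.48  0.43  1.43 -0.2   1.27  0.69]
```

View pics/c13.png

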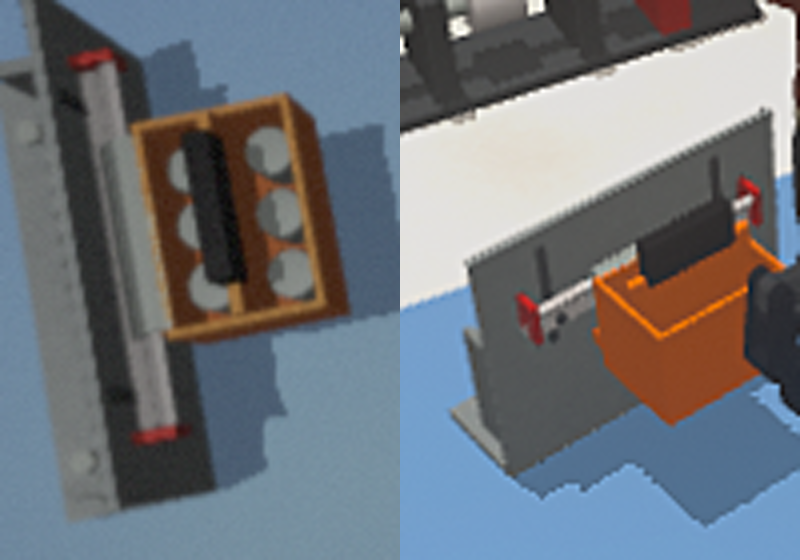

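View pics/c13f.png

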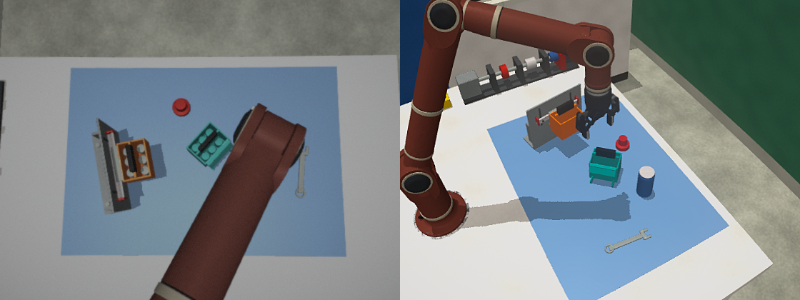

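Run:
```python
from h import *
g=lambda L,o:[(o[0]+x/4-.375,o[1]+y/4-.375) for x,y in L]
T=g([(327,304),(168,338),(285,96),(350,313)],(130,170))
S=g([(657-400,335),(595-400,280),(787-400,265),(672-400,424)],(160,90))
P=tri(S,T)
a=np.radians(11);ey=np.array([-np.sin(a),np.cos(a)]);ex=np.array([np.cos(a),np.sin(a)]);O=np.array([.562,.1573])
Q=np.c_[(P[:,:2]-O)@ex,(P[:,:2]-O)@ey,P[:,2]]*1000
for n,q,r in zip(['rimNF','rimNR','rimFF','botNF'],Q,P[:,3]): print(n,q.round(1),(r*1000).round(1))
d=Q[0]-Q[3];print("front wall lean deg",np.degrees(np.arctan2(d[1],d[2])))
d=Q[1]-Q[0];print("rim slope deg (rear up +)",np.degrees(np.arctan2(d[2],d[1])))
d=Q[2]-Q[0];print("yaw err, roll deg",np.degrees(np.arctan2(d[1],d[0])),np.degrees(np.arctan2(d[2],d[0])))
# predicted pixel corners for hung pose, floor f
f=.147
def W(x,y,z): return np.r_[O+ex*x+ey*y,z]
for n,x,y,z in[('rimNF',-.055,-.107,f+.025),('rimNR',-.055,-.027,f+.025),('rimFF',.055,-.107,f+.025),('botNF',-.055,-.107,f-.060)]:
    X=W(x,y,z);pt=proj('top',X)[0];ps=proj('side',X)[0];i=['rimNF','rimNR','rimFF','botNF'].index(n)
    print(n,'top d',(np.array(T[i])-pt).round(1),'side d',(np.array(S[i])-ps).round(1))
```

```text
rimNF [ -52.7 -108.4  179.4] 2.3
rimNR [-51.9 -27.7 172.3] 1.6
rimFF [  56.4 -106.4  178.1] 2.1
botNF [ -50.4 -107.7   90.6] 1.8
front wall lean deg -0.49156008255526745
rim slope deg (rear up +) -5.044376409284249
yaw err, roll deg 1.066180946931846 -0.6988506278587447
rimNF top d [ 0.1 -2. ] side d [ 0.4 -2.1]
rimNR top d [-0.1 -1.2] side d [ 1.4 -0.4]
rimFF top d [-1.1 -0.6] side d [ 0.6 -2. ]
botNF top d [-0.5 -1.8] side d [ 1.7 -1.5]
```

The position matches the hung pose (rim at y ≈ -107 and -27 mm) and the front wall is vertical within 0.5°, but the rim slope reads about 5° front-high from rough picks. Clear the arm and take a better look.

carry_out:
  motion:
    - {"dx": -3, "dy": -1, "dz": 0, "twist": 0}
    - {"dx": -4, "dy": -1, "dz": 0, "twist": 0}
    - {"dx": -4, "dy": -1, "dz": 0, "twist": 0}
    - {"dx": -3, "dy": -1, "dz": 0, "twist": 0}
    - {"dx": 0, "dy": 0, "dz": 0, "twist": 0}

```text
clock: 26.45
eef_pos: [0.5459, -0.3526, 0.3445]
orientation: [[-0.183, 0.983, -0.002], [0.983, 0.183, -0.003], [-0.003, -0.003, -1.0]]
ft_force: [-0.9, -1.0, 0.6]
opening: 0.995
```

Run:
```python
from h import *
T=np.mean([optics.read_camera("top").astype(float) for _ in range(2)],0).astype(np.uint8)
S=np.mean([optics.read_camera("side").astype(float) for _ in range(2)],0).astype(np.uint8)
cv2.imwrite('pics/top_d.png',T);cv2.imwrite('pics/side_d.png',S)
f=lambda im,b,k:cv2.resize(im[b[1]:b[1]+b[3],b[0]:b[0]+b[2]],None,fx=k,fy=k,interpolation=cv2.INTER_CUBIC)
cv2.imwrite('pics/d.png',np.hstack([f(T,(150,185,75,75),5),f(S,(200,130,75,75),5)]))
```

```text
(no output)
```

View pics/d.png

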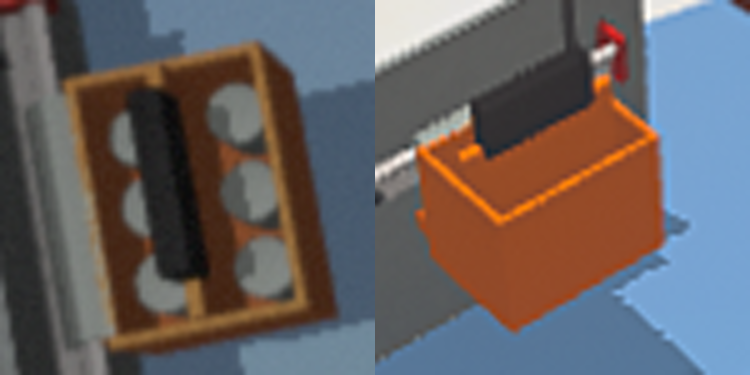

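Run:
```python
from h import *
g=lambda L,o:[(o[0]+x/5-.4,o[1]+y/5-.4) for x,y in L]
T=g([(308,306),(108,346),(259,42),(336,318),(296,76)],(150,185))
S=g([(500-375,223),(417-375,149),(660-375,135),(513-375,331),(663-375,246)],(200,130))
P=tri(S,T)
a=np.radians(11);ey=np.array([-np.sin(a),np.cos(a)]);ex=np.array([np.cos(a),np.sin(a)]);O=np.array([.562,.1573])
Q=np.c_[(P[:,:2]-O)@ex,(P[:,:2]-O)@ey,P[:,2]]*1000
print(np.c_[Q,P[:,3]*1000].round(1))
A=lambda d:np.degrees(np.arctan2(d[1],d[2]))
print("front lean",A(Q[0]-Q[3]),A(Q[2]-Q[4]),"rim slope",np.degrees(np.arctan2((Q[1]-Q[0])[2],(Q[1]-Q[0])[1])))
# check: same points in original images of bin when on bench, known level: rim NF & NR & bottom NF
```

```text
[[ -51.6 -107.9  175.2    0.2]
 [ -51.6  -26.7  172.3    0.3]
 [  57.5 -106.9  175.3    0.8]
 [ -51.  -106.6   89.4    1.4]
 [  56.1 -107.4   90.1    0.3]]
front lean -0.8989509139727163 0.3084672273430395 rim slope -2.0493971879698196
```

The better picks have residuals under 1.5 mm. Front wall lean averages -0.3° (level), front at y = -107 mm and rear rim at -27 mm, both as expected for the hung pose. Handing in.

```bash
python3 -c "
from workcell import read_state, ticket
s=read_state();print(s['clock'],s['ft_force']);print(ticket.close_job())"
```

```text
26.65 [-0.52991126 -0.8490423   0.60954866]
the job is handed in; nothing more can be done
None
```

The orange bin is hanging in the cleat's groove between the red end caps, released and level as far as I could measure. The job was handed in at 26.65 s.

**How it was done**
- **Grip:** I held the black handle by its two ends, because the tool can only twist about its vertical axis. This let the bin pivot between the pads.
- **Tipping:** I tipped the bin to about 28–30° by easing its front underside over the panel's fixed top edge. The force reached about 12 N net of the bin's weight.
- **Hooking:** I lowered the strip into the groove by feel. It rode down the slat, then stopped on the floor with about an 11 N rise, putting the floor at roughly z = 147 mm.
- **Swing and release:** I swung the front down along the arc until the motion stalled (about 15 N), relaxed 1 mm and opened the jaws. Then I withdrew straight up and away.

**Last checks**
- **Position:** The front is 107 mm from the panel face and the rear rim 27 mm, both matching the hung pose. It sits within about 3 mm of centre.
- **Level:** The front wall leans -0.9° and +0.3° at its two ends. The rim slope read about 2° front-high (5° on an earlier, rougher pick), which disagrees slightly. I took it as pick noise.
- **Rear feet:** I could not see them. That they bear on the panel is inferred from the stall and the bin's position.
- **Other things:** The wrench, can, coupling and teal bin look unmoved in the pictures.
- **Contacts:** While positioning for the grasp, the open fingertips touched the bin rim with about 7 N. I backed off straight away.

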